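Stack the spice pots beside the hob

TASK

Tidy the four enamel spice pots into one tower on the wooden stand: one at a time from the bottom up, first red, then yellow, blue and green, each seated fully in the one below, and finally put the steel lid on top. Leave the tower upright and at rest, and do not knock over or push aside the salt bowl, the pepper mill or the sauce bottle.

Things in the scene. Friction and masses are not known exactly. Their poses are not given: they have to be found in the camera images.
- red_pot: Red round open enamel pot, about 130 g, lowest of the tower: tapered foot 6 high (diameter 43 at the bottom, 47 at the top), then a straight wall, diameter 60, 36 high, 3.5 thick; total height 42, mouth 53 wide. Another foot drops 6 into the mouth (3 play all round) until its shoulder rests on the rim: underside 36 above this one's. Origin: centre of the underside, z up.
- yellow_pot: Yellow round open enamel pot, about 130 g, second: tapered foot 6 high (diameter 43 at the bottom, 47 at the top), then a straight wall, diameter 60, 36 high, 3.5 thick; total height 42, mouth 53 wide. Another foot drops 6 into the mouth (3 play all round) until its shoulder rests on the rim: underside 36 above this one's. Origin: centre of the underside, z up.
- blue_pot: Blue round open enamel pot, about 130 g, third: tapered foot 6 high (diameter 43 at the bottom, 47 at the top), then a straight wall, diameter 60, 36 high, 3.5 thick; total height 42, mouth 53 wide. Another foot drops 6 into the mouth (3 play all round) until its shoulder rests on the rim: underside 36 above this one's. Origin: centre of the underside, z up.
- green_pot: Green round open enamel pot, about 130 g, fourth: tapered foot 6 high (diameter 43 at the bottom, 47 at the top), then a straight wall, diameter 60, 36 high, 3.5 thick; total height 42, mouth 53 wide. Another foot drops 6 into the mouth (3 play all round) until its shoulder rests on the rim: underside 36 above this one's. Origin: centre of the underside, z up.
- lid: Steel lid, about 90 g, lying right way up: foot like the pots' (6 high, diameter 43 to 47), disc of diameter 60 from 6 to 11 above the underside, upright round black knob of diameter 20 from 13 to 33. Seats like a pot. Origin: centre of the underside, z up.
- stand: Low round brown wooden disc fixed to the counter, diameter 92, 12 high, with a central recess of diameter 53, 8 deep. A pot's foot drops 6 into it until its shoulder rests on the stand's top; the pot's underside is then 6 above the counter. Origin: centre of the underside, on the counter, z up.
- salt_dish: Bystander: small white ceramic salt bowl, rim diameter 72, 28 high, standing among the pots. Not to be disturbed. Origin: centre of its underside.
- mill: Bystander: dark wooden pepper mill, largest diameter 52, 132 high, standing behind the pots. Not to be disturbed. Origin: centre of its underside.
- soy_bottle: Bystander: amber glass sauce bottle with a red cap, diameter 52, 150 high, standing behind the pots. Not to be disturbed. Origin: centre of its underside.

How it is judged:
On the way, in this order (a step that is already met when the one before it is completed fails the run):
1. the red pot is seated in the stand (horizontal distance between red_pot and stand below 0.006 m and z of red_pot in the frame of stand between 0.003 and 0.009 m and angle between red_pot's own z axis and vertical below 0.1 rad and linear speed of red_pot below 0.03 m/s), for 0.2 s.
2. the yellow pot is seated in the red pot, all below still in place (all of step 1 and horizontal distance between yellow_pot and red_pot below 0.006 m and z of yellow_pot in the frame of red_pot between 0.033 and 0.039 m and angle between yellow_pot's own z axis and vertical below 0.1 rad and linear speed of yellow_pot below 0.03 m/s), for 0.2 s.
3. the blue pot is seated in the yellow pot, all below still in place (all of step 2 and horizontal distance between blue_pot and yellow_pot below 0.006 m and z of blue_pot in the frame of yellow_pot between 0.033 and 0.039 m and angle between blue_pot's own z axis and vertical below 0.1 rad and linear speed of blue_pot below 0.03 m/s), for 0.2 s.
4. the green pot is seated in the blue pot, all below still in place (all of step 3 and horizontal distance between green_pot and blue_pot below 0.006 m and z of green_pot in the frame of blue_pot between 0.033 and 0.039 m and angle between green_pot's own z axis and vertical below 0.1 rad and linear speed of green_pot below 0.03 m/s), for 0.2 s.
5. the lid is seated on the green pot, all below still in place (all of step 4 and horizontal distance between lid and green_pot below 0.006 m and z of lid in the frame of green_pot between 0.033 and 0.039 m and angle between lid's own z axis and vertical below 0.1 rad and linear speed of lid below 0.03 m/s), for 0.2 s.
At the end, for the whole second after the job is handed in: Red pot in the stand, yellow in red, blue in yellow, green in blue and the lid in green: each centred within 6 mm on the one below, seated to its full depth within 3 mm (36 mm per pot, 6 mm above the counter for the red one), tilted less than 0.1 rad, and at rest (under 0.03 m/s) (all of step 5); the robot touches nothing.
It fails at once if the salt bowl is moved more than 30 mm or tipped over (0.5 rad) (distance of salt_dish from where it was at the start of the episode above 0.03 m or angle between salt_dish's own z axis and vertical above 0.5 rad).
It fails at once if the pepper mill is moved more than 30 mm or tipped over (0.5 rad) (distance of mill from where it was at the start of the episode above 0.03 m or angle between mill's own z axis and vertical above 0.5 rad).
It fails at once if the sauce bottle is moved more than 30 mm or tipped over (0.5 rad) (distance of soy_bottle from where it was at the start of the episode above 0.03 m or angle between soy_bottle's own z axis and vertical above 0.5 rad).
It also fails if it takes over 144 s, if anything falls off the work surface, if the arm or the gripper's body presses on something with over 40 N, if the wrist force passes 120 N, or if a joint passes its speed limit or range.

ROBOT

A 7-joint arm with a two-finger parallel gripper is mounted at the origin on the work surface. World frame = base frame: x ahead of the robot, y to its left, z up, the work surface at z = 0. Lengths are in m, angles in rad, forces in N, time in s.
With the tool pointing down it reaches from about 0.4 to 0.75 m from the base axis. Payload 19.5 kg.
Tool frame: the origin (TCP) lies midway between the tips of the shut fingers; the grasp point (between the pads) lies 19 mm behind it (bot.grip_depth is the distance from the TCP to the grasp point, in m); z points along the fingers, y is the line along which they close (so a half turn about z gives the same grasp; the last joint's range is limited). The gripper opens to 85 mm and grips with 20 to 120 N. Pads are 22 mm wide; open, the fingers measure 114 mm over their backs; the gripper's body (76 mm by 85 mm) begins 54 mm behind the grasp point. The pads swing forward as they close: fully open they stand 13 mm farther back than shut.
Start: joints at [-1.207, 0.707, -0.028, 1.485, 0.022, 0.951, -0.075], TCP at [0.227, 0.528, 0.231] pointing down, gripper open.
Joint ranges: [-2.71, 2.71], [-0.32, 2.16], [-1.57, 1.52], [0, 2.45], [-1.46, 4.6], [0, 2.02], [-2.83, 2.83]. Speed limits (rad/s): [1.89, 1.89, 2.57, 2.57, 3.01, 3.01, 3.01].

INTERFACE

Orientations are given as a unit quaternion [w, x, y, z].
In Python, from rig import telemetry, optics, bot, nets gives the robot as it stands.
- The arm moves only by the shell command python3 -m pendant 'ROWS' [OPENING] [FORCE]. ROWS is JSON, a list of rows, each an object with "delta_pos": the shift along the tool's x, y, z in mm, a list of three; "rotation": the turn, a rotation vector about the tool's x, y, z in degrees, a list of three. A call has 1 to 5 rows; each row is the pose to reach, as a shift and turn from the pose commanded when the call began, along the tool's axes at that moment; what a row does not reach only later rows make up. A row lasts 1/12 s, in which the tool goes at most 41.7 mm and 7.16 degrees, less where a joint would pass 70% of its speed; a pose out of reach is approached as far as the arm can. A call with a gripper value outside its range is refused whole. OPENING is the closure, from -1 (fully open) to 1 (shut), set as the call begins (- or left out, the last holds). The fingers move at their own pace and stop on an object; FORCE is the grip in N (left out, the last holds). Time passes only in rows, so rows that repeat a pose let the fingers close. It gives the time, the measured TCP pose, the force, the opening and the grip force at its end, in the units of the state.
- telemetry.state(): the state, without advancing time (a new reading comes with each control period).
- optics.read_camera(name): name is "scene" or "top" or "wrist"; returns the picture (384x512x3 uint8, red, green, blue); there is no depth.
- optics.camera_params(name): a dict with "fov_y" (degrees; the focal length in pixels is half the picture's height over the tangent of half this angle, whatever the lens; pixels are square), "cx", "cy" (the principal point, pixels), "R" (3x3) and "t" (3): a world point X has camera coordinates R X + t. Camera axes: x right, y down, z forward; pixel columns grow to the right and rows downward; lengths in m; the calibration is good to about 2 mm. A picture is of the moment at which its call begins: read the wrist's pose just before it. camera_params takes no time and is no camera call; for the wrist camera it gives the pose at the moment of the call.
- bot.job_done(): hands the job in; it is judged then, once.
Trained networks look in the newest picture that a camera, given by its name, has taken for a name from the list of things; names that differ only in an ending like _2 or _b are one class to them, and where a whole thing is asked for, a point or a joint stands for the part that bears it (a point fixed in the world has none). Each returns a list of dicts, best first, with "p" (0 to 1); they miss things now and then, are a little off and sometimes report something else, mostly with a low value. They report only what shows in the picture. A call takes as long as a camera call.
- nets.spot_in(label, camera): "point" ([x, y, z] in m, in world coordinates, good to about 4 mm: the middle of the surface that is visible of it).
- nets.silhouettes(label, camera): "mask" (384x512 bool, what is visible of it).
The state is a dict: "time": time; "joints": joint angles; "joint_vel": joint speeds; "tau": joint torques, N m; "position": TCP position; "tcp_rot": TCP orientation; "contact_force": force on the tool from outside, world axes, zero at the start; "torque": the same for the moment, N m; "gripper_width": finger opening in m; "finger_force": force on a finger pad.
Only numpy, scipy, OpenCV 4.12 (cv2) and the standard library are available. Lean on these libraries where they do the work, as an engineer would, in place of code of your own. Each camera call takes 0.05 s, during which the arm holds its last target. There are 200 camera calls.

## Working session

There is one attempt and no reset: what is moved stays moved. The work goes in short steps, Python scripts to look and compute and a shell command to move; the robot and the scene stay as the last step left them, time stands still between calls to the robot, and variables do not carry over. Pictures are saved under pics/ and viewed, at most 14 in all, crops included, and the job is handed in when it is done.

```bash
ls; mkdir -p pics; cat > h.py <<'E'
import numpy as np, cv2
from rig import telemetry, optics, bot, nets
from scipy.spatial.transform import Rotation as Rot
def P(n):
    p=optics.camera_params(n); f=192/np.tan(np.radians(p["fov_y"])/2)
    return f,p["cx"],p["cy"],np.array(p["R"]),np.array(p["t"])
def proj(n,X,c=None):
    f,cx,cy,R,t=c or P(n); q=np.atleast_2d(X)@R.T+t
    return np.c_[cx+f*q[:,0]/q[:,2],cy+f*q[:,1]/q[:,2]]
def back(n,uv,z,c=None):
    f,cx,cy,R,t=c or P(n); o=-R.T@t; d=R.T@np.array([(uv[0]-cx)/f,(uv[1]-cy)/f,1.])
    return o+d*(z-o[2])/d[2]
def pose():
    s=telemetry.state(); q=s["tcp_rot"]; return np.array(s["position"]),Rot.from_quat([q[1],q[2],q[3],q[0]]).as_matrix(),s
def save(n,name):
    cv2.imwrite(f"pics/{name}.png",optics.read_camera(n)[:,:,::-1])
E
python3 - <<'E'
from h import *
p,R,s=pose(); print(s["time"],p,R.round(3),s["gripper_width"])
save("top","top0"); save("scene","scene0")
for n in ["red_pot","yellow_pot","blue_pot","green_pot","lid","stand","salt_dish","mill","soy_bottle"]:
    print(n,[(np.round(d["point"],3).tolist(),round(d["p"],2)) for d in nets.spot_in(n,"top")[:3]])
for n in ["top","scene","wrist"]:
    c=P(n); print(n,c[:3],(-c[3].T@c[4]).round(3),c[3].round(2).tolist())
E
```

```text
pics
0.0 [0.22684995 0.52807169 0.23085348] [[-0.919  0.395 -0.   ]
 [ 0.395  0.919 -0.001]
 [-0.    -0.001 -1.   ]] 0.08529483556319845
red_pot [([0.62, -0.246, 0.011], 0.57)]
yellow_pot [([0.457, -0.309, 0.009], 0.85), ([0.746, 0.093, 0.102], 0.28)]
blue_pot [([0.447, 0.314, 0.011], 0.79)]
green_pot [([0.445, -0.128, 0.009], 0.79)]
lid [([0.599, 0.212, 0.011], 0.68)]
stand [([0.625, -0.012, 0.014], 0.82)]
salt_dish [([0.47, 0.085, 0.012], 0.69)]
mill [([0.736, -0.1, 0.111], 0.68)]
soy_bottle [([0.747, 0.093, 0.103], 0.85)]
top (np.float64(425.6862357499681), 266.63105021586887, 191.72600697842222) [0.485 0.023 1.214] [[-0.01, -1.0, -0.0], [-0.99, 0.01, -0.11], [0.11, -0.0, -0.99]]
scene (np.float64(383.59469441746785), 257.29413060425736, 190.45314353816804) [0.981 0.757 0.618] [[-0.89, 0.45, -0.02], [0.27, 0.49, -0.83], [-0.36, -0.74, -0.56]]
wrist (np.float64(341.7501368168503), 253.66554378509306, 196.80550227707764) [0.149 0.562 0.374] [[0.4, 0.92, 0.0], [0.87, -0.37, 0.33], [0.3, -0.13, -0.94]]
```

View pics/top0.png

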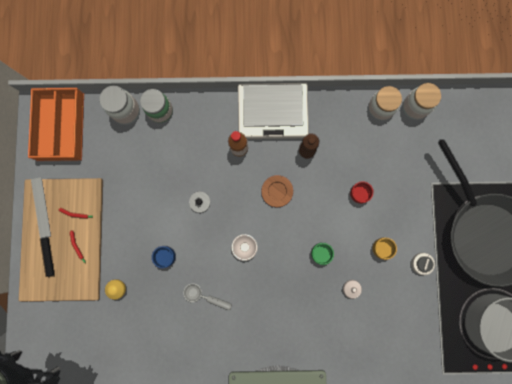

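View pics/scene0.png

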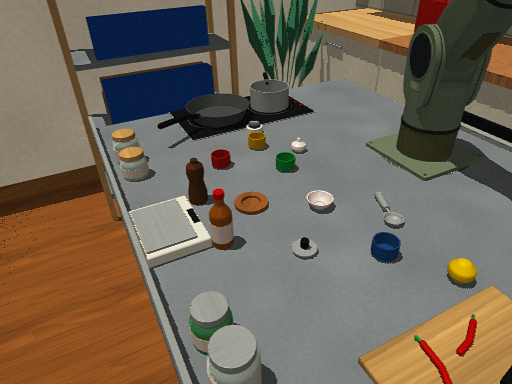

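The pictures show every object clear of the others. In the top view: red (361,193), yellow (385,249), green (321,254), blue (164,257), lid (199,202), stand (277,191), salt bowl (244,248). Next I fit models to the masks for precise positions and turn the tool to align with the world axes.

```bash
cat >> h.py <<'E'
POT=[(0,.0215),(.006,.0235),(.006,.03),(.042,.03)]
MODEL=dict(red_pot=POT,yellow_pot=POT,blue_pot=POT,green_pot=POT,stand=[(0,.046),(.012,.046)],lid=[(0,.0215),(.006,.03),(.011,.03),(.013,.01),(.033,.01)],
 salt_dish=[(0,.02),(.028,.036)])
def fit(name,cam,xy,z0=0,m=None,c=None):
    """object xy whose projected hull has the mask's centroid"""
    c=c or P(cam)
    if m is None:
        ds=nets.silhouettes(name,cam)
        if not ds: return None
        m=max(ds[:3],key=lambda d:d["p"])["mask"]
    m=np.asarray(m).astype(np.uint8)
    h=cv2.convexHull(cv2.findNonZero(m)); M=cv2.moments(m,True); t=np.array([M["m10"],M["m01"]])/M["m00"]
    xy=np.array(xy,float); a=np.linspace(0,2*np.pi,60)
    def cen(q):
        im=np.zeros((384*4,512*4),np.uint8)
        pts=[np.r_[q+r*np.array([np.cos(b),np.sin(b)]),z+z0] for z,r in MODEL[name] for b in a]
        uv=proj(cam,np.array(pts),c); hh=cv2.convexHull(uv.astype(np.float32)); mm=cv2.moments(hh)
        return np.array([mm["m10"],mm["m01"]])/mm["m00"],mm["m00"]
    for _ in range(6):
        f0,A=cen(xy); J=np.c_[(cen(xy+[.001,0])[0]-f0)/.001,(cen(xy+[0,.001])[0]-f0)/.001]
        xy=xy+np.linalg.solve(J,t-f0)
    return xy.round(4),int(m.sum()),int(A)
E
python3 - <<'E'
from h import *
optics.read_camera("top"); optics.read_camera("scene")
for n,q in dict(red_pot=(.62,-.246),yellow_pot=(.457,-.309),blue_pot=(.447,.314),green_pot=(.445,-.128),lid=(.599,.212),stand=(.625,-.012)).items():
    print(n,fit(n,"top",q),fit(n,"scene",q))
E
python3 -m pendant '[{"delta_pos":[0,0,0],"rotation":[0,0,7]},{"delta_pos":[0,0,0],"rotation":[0,0,14]},{"delta_pos":[0,0,0],"rotation":[0,0,21]},{"delta_pos":[0,0,0],"rotation":[0,0,28]},{"delta_pos":[0,0,0],"rotation":[0,0,35]}]' -1 40
python3 -m pendant '[{"delta_pos":[0,0,0],"rotation":[0,0,7]},{"delta_pos":[0,0,0],"rotation":[0,0,14]},{"delta_pos":[0,0,0],"rotation":[0,0,21]},{"delta_pos":[0,0,0],"rotation":[0,0,28]},{"delta_pos":[0,0,0],"rotation":[0,0,31.7]}]'
python3 -c "
from h import *
p,R,s=pose(); print(p,R.round(4),s['joints'])"
```

```text
red_pot (array([ 0.616 , -0.2445]), 424, 422) (array([ 0.617 , -0.2398]), 296, 334)
yellow_pot (array([ 0.4602, -0.3015]), 459, 448) (array([ 0.4602, -0.3   ]), 248, 280)
blue_pot (array([0.4457, 0.3087]), 436, 442) (array([0.4473, 0.3107]), 718, 736)
green_pot (array([ 0.4495, -0.1297]), 395, 410) (array([ 0.4498, -0.1256]), 344, 348)
lid (array([0.5992, 0.2132]), 332, 354) (array([0.5985, 0.2157]), 382, 420)
stand (array([ 0.628 , -0.0077]), 788, 824) (array([ 0.626, -0.005]), 594, 655)
time: 1.67
position: [0.2269, 0.5283, 0.2313]
tcp_rot: [-0.0, 0.489, 0.872, 0.0]
contact_force: [-0.4, -0.7, 0.4]
gripper_width: 0.0854
finger_force: 0.0
time: 2.08
position: [0.2268, 0.5284, 0.2313]
tcp_rot: [-0.0, 0.709, 0.705, -0.0]
contact_force: [0.4, -0.0, -0.4]
gripper_width: 0.0852
finger_force: 0.0
[0.2267901  0.52838066 0.23127645] [[ 6.1e-03  1.0e+00 -1.0e-04]
 [ 1.0e+00 -6.1e-03 -0.0e+00]
 [-0.0e+00 -1.0e-04 -1.0e+00]] [-1.38024343  0.72978457  0.3232814   1.49080525 -0.26092068  0.96360778
 -0.99042367]
```

```bash

python3 -m pendant '[{"delta_pos":[-33,25,0],"rotation":[0,0,0]},{"delta_pos":[-66,50,0],"rotation":[0,0,0]},{"delta_pos":[-99,75,0],"rotation":[0,0,0]},{"delta_pos":[-132,100,0],"rotation":[0,0,0]},{"delta_pos":[-165,125,0],"rotation":[0,0,0.35]}]'
python3 -m pendant '[{"delta_pos":[-33,25,0],"rotation":[0,0,0]},{"delta_pos":[-66,50,0],"rotation":[0,0,0]},{"delta_pos":[-99,75,0],"rotation":[0,0,0]},{"delta_pos":[-132,100,0],"rotation":[0,0,0]},{"delta_pos":[-165,125,0],"rotation":[0,0,0]}]'
python3 -m pendant '[{"delta_pos":[-33,25,0],"rotation":[0,0,0]},{"delta_pos":[-66,50,0],"rotation":[0,0,0]},{"delta_pos":[-99,75,0],"rotation":[0,0,0]},{"delta_pos":[-132,100,0],"rotation":[0,0,0]},{"delta_pos":[-165,125,0],"rotation":[0,0,0]}]'
python3 -m pendant '[{"delta_pos":[-20,13,0],"rotation":[0,0,0]},{"delta_pos":[-40,26,0],"rotation":[0,0,0]},{"delta_pos":[-40,26,0],"rotation":[0,0,0]},{"delta_pos":[-40,26,0],"rotation":[0,0,0]}]'
python3 - <<'E'
from h import *
p,R,s=pose(); print(p,R.round(4).tolist(),np.round(s['joints'],2))
save("wrist","w0"); print(fit("stand","wrist",(.627,-.007)))
print(proj("wrist",[[.627,-.007,.012]]))
E
```

```text
time: 2.5
position: [0.3529, 0.3618, 0.2315]
tcp_rot: [-0.0, 0.709, 0.705, 0.0]
contact_force: [0.6, 1.3, 0.2]
gripper_width: 0.0855
finger_force: 0.0
time: 2.92
position: [0.4772, 0.196, 0.2315]
tcp_rot: [0.0, 0.709, 0.705, 0.0]
contact_force: [0.7, -0.1, -1.1]
gripper_width: 0.0856
finger_force: 0.0
time: 3.33
position: [0.6013, 0.0301, 0.2314]
tcp_rot: [0.0, 0.709, 0.705, 0.0]
contact_force: [0.9, 1.4, 0.1]
gripper_width: 0.0852
finger_force: 0.0
time: 3.67
position: [0.6263, -0.0091, 0.2309]
tcp_rot: [-0.0, 0.71, 0.705, -0.0]
contact_force: [-0.1, 0.5, -0.3]
gripper_width: 0.0856
finger_force: 0.0
[ 0.62627578 -0.00912467  0.23092187] [[0.007, 1.0, -0.0004], [1.0, -0.007, -0.0002], [-0.0002, -0.0004, -1.0]] [-0.13  0.8   0.2   1.28 -0.16  1.07  0.09]
(array([ 0.6256, -0.0066]), 5489, 5653)
[[254.89301784 160.9788196 ]]
```

View pics/w0.png

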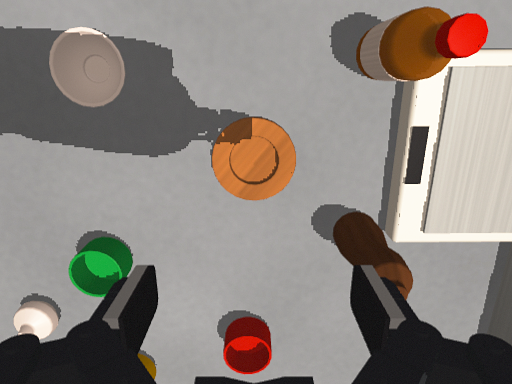

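The stand sits at about pixel (254,159) in the wrist view, matching the fit (0.626,-0.007). The red pot is at (247,345). Going to red.

```bash

python3 -m pendant '[{"delta_pos":[-40,-2,0],"rotation":[0,0,0]},{"delta_pos":[-80,-4,0],"rotation":[0,0,0]},{"delta_pos":[-120,-6,0],"rotation":[0,0,0]},{"delta_pos":[-160,-7,0],"rotation":[0,0,0]},{"delta_pos":[-200,-8,0],"rotation":[0,0,0.4]}]'
python3 -m pendant '[{"delta_pos":[-17,-1,20],"rotation":[0,0,0]},{"delta_pos":[-35,-1,50],"rotation":[0,0,0]},{"delta_pos":[-35,-1,80],"rotation":[0,0,0]},{"delta_pos":[-35,-1,80],"rotation":[0,0,0]},{"delta_pos":[-35,-1,80],"rotation":[0,0,0]}]'
python3 - <<'E'
from h import *
p,R,s=pose(); print(p,R.round(4).tolist(),np.round(s['joints'],2))
save("wrist","w1"); print(fit("red_pot","wrist",(.617,-.2445)))
E
```

```text
time: 4.18
position: [0.6169, -0.2086, 0.2318]
tcp_rot: [0.0, 0.711, 0.703, 0.0]
contact_force: [0.4, 0.2, 0.1]
gripper_width: 0.0854
finger_force: 0.0
time: 4.6
position: [0.6157, -0.2416, 0.1513]
tcp_rot: [-0.001, 0.711, 0.703, -0.0]
contact_force: [1.0, 0.3, 1.1]
gripper_width: 0.0852
finger_force: 0.0
[ 0.61569418 -0.24159055  0.15134203] [[0.011, 0.9999, -0.0014], [0.9999, -0.011, 0.001], [0.001, -0.0014, -1.0]] [ 0.26  0.94  0.15  1.22 -0.15  0.99  0.43]
None
```

```bash
cat >> h.py <<'E'
HUE=dict(red_pot=[(0,8),(172,180)],yellow_pot=[(16,32)],green_pot=[(50,85)],blue_pot=[(100,130)])
def cmask(name,cam):
    hsv=cv2.cvtColor(optics.read_camera(cam),cv2.COLOR_RGB2HSV); m=0
    for a,b in HUE[name]: m=m|cv2.inRange(hsv,(a,110,40),(b,255,255))
    n,l,st,_=cv2.connectedComponentsWithStats(m); k=1+np.argmax(st[1:,4]); print("bbox",st[k])
    return l==k
E
python3 - <<'E'
from h import *
m=cmask("red_pot","wrist"); print(fit("red_pot","wrist",(.617,-.2445),m=m))
m=cmask("red_pot","top"); print(fit("red_pot","top",(.617,-.2445),m=m))
E
```

```text
bbox [ 215  150   76   81 4720]
(array([ 0.6162, -0.2452]), 4720, 4861)
bbox [350 182  21  21 333]
(array([ 0.6167, -0.242 ]), 333, 422)
```

View pics/w1.png

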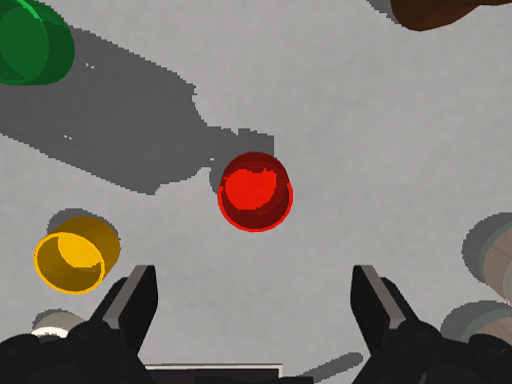

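The red pot is centred at (255,190) between the fingers, and the fit gives (0.6162,-0.2452). Descending and gripping.

```bash

python3 -m pendant '[{"delta_pos":[-4,0,38],"rotation":[0,0,0]},{"delta_pos":[-4,0,76],"rotation":[0,0,-0.6]},{"delta_pos":[-4,0,110],"rotation":[0,0,-0.6]},{"delta_pos":[-4,0,141],"rotation":[0,0,-0.6]},{"delta_pos":[-4,0,141],"rotation":[0,0,-0.6]}]'
python3 -m pendant '[{"delta_pos":[0,0,0],"rotation":[0,0,0]},{"delta_pos":[0,0,0],"rotation":[0,0,0]},{"delta_pos":[0,0,0],"rotation":[0,0,0]},{"delta_pos":[0,0,0],"rotation":[0,0,0]},{"delta_pos":[0,0,0],"rotation":[0,0,0]}]' 1 40
python3 -m pendant '[{"delta_pos":[0,0,0],"rotation":[0,0,0]},{"delta_pos":[0,0,0],"rotation":[0,0,0]},{"delta_pos":[0,0,0],"rotation":[0,0,0]},{"delta_pos":[0,0,0],"rotation":[0,0,0]}]'
```

```text
time: 5.22
position: [0.6137, -0.2456, 0.006]
tcp_rot: [-0.003, 0.708, 0.707, -0.001]
contact_force: [-2.1, -0.6, -0.3]
gripper_width: 0.0856
finger_force: 0.0
time: 5.63
position: [0.617, -0.2474, 0.0136]
tcp_rot: [0.002, 0.708, 0.707, 0.001]
contact_force: [-1.9, 1.3, 7.7]
gripper_width: 0.0592
finger_force: 42.2
time: 5.97
position: [0.617, -0.2474, 0.0136]
tcp_rot: [0.002, 0.708, 0.707, 0.001]
contact_force: [-2.1, 0.9, 7.8]
gripper_width: 0.0592
finger_force: 42.2
```

```bash

python3 -m pendant '[{"delta_pos":[0,0,-15],"rotation":[0,0,0]},{"delta_pos":[0,0,-45],"rotation":[0,0,0]},{"delta_pos":[20,0,-80],"rotation":[0,0,0]},{"delta_pos":[55,0,-100],"rotation":[0,0,0]},{"delta_pos":[95,2,-100],"rotation":[0,0,0]}]'
python3 -m pendant '[{"delta_pos":[40,2,0],"rotation":[0,0,0]},{"delta_pos":[80,4,0],"rotation":[0,0,0]},{"delta_pos":[120,7,0],"rotation":[0,0,0]},{"delta_pos":[144,10,0],"rotation":[0,0,0]},{"delta_pos":[144,10,0],"rotation":[0,0,0]}]'
python3 -m pendant '[{"delta_pos":[0,0,0],"rotation":[0,0,0]},{"delta_pos":[0,0,0],"rotation":[0,0,0]}]'
python3 - <<'E'
from h import *
p,R,s=pose(); print(p.round(4),R.round(4).tolist(),np.round(s['joints'],2))
save("wrist","w2"); print(proj("wrist",[p,p+[0,0,.03]]))
m=cmask("red_pot","wrist"); print(fit("red_pot","wrist",p[:2],z0=p[2]-.0136,m=m), fit("stand","wrist",(.626,-.007)))
E
```

```text
time: 6.38
position: [0.6195, -0.1534, 0.1175]
tcp_rot: [0.004, 0.709, 0.705, 0.002]
contact_force: [1.8, 0.8, -0.5]
gripper_width: 0.0588
finger_force: 43.7
time: 6.8
position: [0.629, -0.001, 0.1129]
tcp_rot: [-0.0, 0.705, 0.709, 0.002]
contact_force: [-0.4, 0.6, -1.6]
gripper_width: 0.059
finger_force: 43.7
time: 6.97
position: [0.6284, -0.009, 0.1121]
tcp_rot: [0.001, 0.708, 0.706, 0.0]
contact_force: [0.6, -0.8, -0.9]
gripper_width: 0.0587
finger_force: 43.7
[ 0.6284 -0.009   0.1121] [[0.0024, 1.0, 0.0019], [1.0, -0.0024, -0.0007], [-0.0007, 0.0019, -1.0]] [-0.12  0.94  0.19  1.41 -0.21  0.81  0.14]
[[254.34495114 266.13706889]
 [254.60992369 305.98025629]]
bbox [  178   199   152   159 18508]
(array([ 0.628 , -0.0065]), 18508, 19254) (array([0.6249, 0.0048]), 7351, 11942)
```

View pics/w2.png

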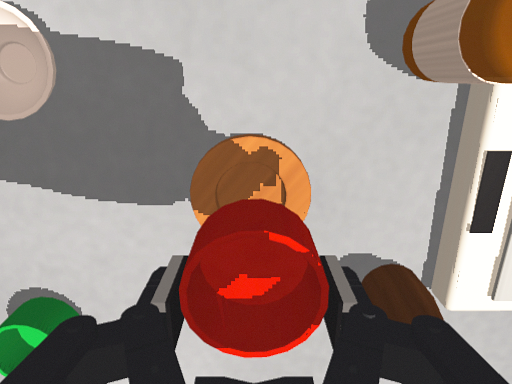

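The pot is held upright, centred at column 254, and the stand is at column 251 (about 2 mm to -x). The pot sits about +2.3 mm in y from the TCP. Lowering with a 2 mm x correction.

```bash

python3 -m pendant '[{"delta_pos":[0,-2,30],"rotation":[0,0,0]},{"delta_pos":[0,-2,60],"rotation":[0,0,0]},{"delta_pos":[0,-2,78],"rotation":[0,0,0]},{"delta_pos":[0,-2,78],"rotation":[0,0,0]},{"delta_pos":[0,-2,78],"rotation":[0,0,0]}]'
python3 -c "
from h import *
p,R,s=pose(); print(p.round(4),R.round(4).tolist(),s['contact_force'])"
```

```text
time: 7.53
position: [0.6259, -0.0088, 0.0325]
tcp_rot: [-0.0, 0.708, 0.706, -0.0]
contact_force: [1.0, -0.9, -0.3]
gripper_width: 0.0588
finger_force: 43.7
[ 0.6259 -0.0088  0.0325] [[0.0027, 1.0, -0.0007], [1.0, -0.0027, -0.0003], [-0.0003, -0.0007, -1.0]] [ 1.01401421 -0.93881769 -0.28019747]
```

```bash

python3 -m pendant '[{"delta_pos":[0,0,5],"rotation":[0,0,0]},{"delta_pos":[0,0,9],"rotation":[0,0,0]},{"delta_pos":[0,0,12],"rotation":[0,0,0]},{"delta_pos":[0,0,14],"rotation":[0,0,0]},{"delta_pos":[0,0,14],"rotation":[0,0,0]}]'
python3 -m pendant '[{"delta_pos":[0,0,0],"rotation":[0,0,0]},{"delta_pos":[0,0,0],"rotation":[0,0,0]}]'
python3 -c "
from h import *
p,R,s=pose(); print(p.round(4),s['contact_force'])"
```

```text
time: 7.95
position: [0.6263, -0.0082, 0.0195]
tcp_rot: [0.0, 0.708, 0.706, 0.0]
contact_force: [-5.1, -0.4, 15.2]
gripper_width: 0.059
finger_force: 45.1
time: 8.12
position: [0.6264, -0.0083, 0.0195]
tcp_rot: [0.0, 0.708, 0.706, 0.0]
contact_force: [-5.8, -0.8, 16.5]
gripper_width: 0.0588
finger_force: 45.2
[ 0.6264 -0.0083  0.0195] [-5.83836841 -0.75571562 16.54815194]
```

```bash

python3 -m pendant '[{"delta_pos":[0,0,-1],"rotation":[0,0,0]},{"delta_pos":[0,0,-1],"rotation":[0,0,0]},{"delta_pos":[0,0,-1],"rotation":[0,0,0]},{"delta_pos":[0,0,-1],"rotation":[0,0,0]}]' -1
python3 -m pendant '[{"delta_pos":[0,0,-20],"rotation":[0,0,0]},{"delta_pos":[0,0,-60],"rotation":[0,0,0]},{"delta_pos":[0,0,-100],"rotation":[0,0,0]},{"delta_pos":[0,0,-140],"rotation":[0,0,0]},{"delta_pos":[0,0,-140],"rotation":[0,0,0]}]'
python3 -m pendant '[{"delta_pos":[0,0,0],"rotation":[0,0,0]},{"delta_pos":[0,0,0],"rotation":[0,0,0]}]'
python3 - <<'E'
from h import *
p,R,s=pose(); print(p.round(4),R.round(4).tolist(),np.round(s['joints'],2))
save("wrist","w3"); 
m=cmask("red_pot","wrist"); print(fit("red_pot","wrist",p[:2],z0=.006,m=m))
E
```

```text
time: 8.45
position: [0.6261, -0.008, 0.0194]
tcp_rot: [0.0, 0.708, 0.707, 0.0]
contact_force: [-0.4, 1.0, -0.0]
gripper_width: 0.0856
finger_force: 0.0
time: 8.87
position: [0.6286, -0.0084, 0.1665]
tcp_rot: [0.003, 0.708, 0.706, 0.003]
contact_force: [1.8, -0.1, 1.0]
gripper_width: 0.0853
finger_force: 0.0
time: 9.03
position: [0.6258, -0.0079, 0.1589]
tcp_rot: [-0.0, 0.708, 0.707, -0.0]
contact_force: [0.5, 0.7, -0.4]
gripper_width: 0.0853
finger_force: 0.0
[ 0.6258 -0.0079  0.1589] [[0.0017, 1.0, -0.0005], [1.0, -0.0017, 0.0001], [0.0001, -0.0005, -1.0]] [-0.13  0.88  0.21  1.38 -0.2   0.9   0.13]
bbox [ 217  145   76   81 4833]
(array([ 0.6257, -0.006 ]), 4833, 4940)
```

View pics/w3.png

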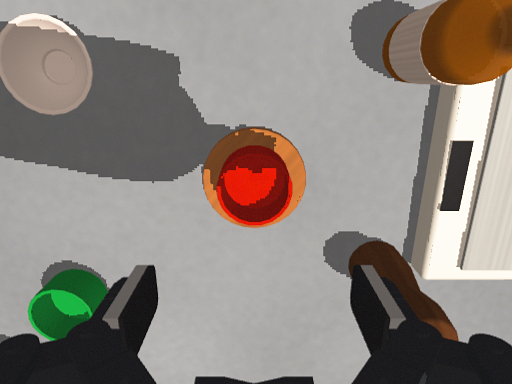

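Red is seated concentric in the stand: pot at (255,185), fit (0.6257,-0.006). Now yellow.

```bash

python3 -m pendant '[{"delta_pos":[-33,-18,0],"rotation":[0,0,0]},{"delta_pos":[-66,-37,0],"rotation":[0,0,0]},{"delta_pos":[-99,-56,0],"rotation":[0,0,0]},{"delta_pos":[-132,-75,0],"rotation":[0,0,0]},{"delta_pos":[-165,-93,0],"rotation":[0,0,0]}]'
python3 -m pendant '[{"delta_pos":[-33,-18,0],"rotation":[0,0,0]},{"delta_pos":[-66,-37,0],"rotation":[0,0,0]},{"delta_pos":[-99,-56,0],"rotation":[0,0,0]},{"delta_pos":[-129,-73,0],"rotation":[0,0,0]},{"delta_pos":[-129,-73,0],"rotation":[0,0,0]}]'
python3 -m pendant '[{"delta_pos":[0,0,0],"rotation":[0,0,0]},{"delta_pos":[0,0,0],"rotation":[0,0,0]}]'
python3 - <<'E'
from h import *
p,R,s=pose(); print(p.round(4),R.round(4).tolist(),np.round(s['joints'],2))
m=cmask("yellow_pot","wrist"); print(fit("yellow_pot","wrist",p[:2],m=m))
E
```

```text
time: 9.55
position: [0.5312, -0.1741, 0.1585]
tcp_rot: [-0.001, 0.708, 0.707, -0.0]
contact_force: [0.6, -0.0, -0.1]
gripper_width: 0.0856
finger_force: 0.0
time: 9.97
position: [0.4551, -0.308, 0.1587]
tcp_rot: [-0.0, 0.711, 0.704, -0.002]
contact_force: [-0.8, -1.5, 0.1]
gripper_width: 0.0852
finger_force: 0.0
time: 10.13
position: [0.4597, -0.301, 0.1587]
tcp_rot: [-0.001, 0.708, 0.707, 0.0]
contact_force: [0.8, 0.4, 0.5]
gripper_width: 0.0856
finger_force: 0.0
[ 0.4597 -0.301   0.1587] [[0.0015, 1.0, -0.0007], [1.0, -0.0015, 0.001], [0.001, -0.0007, -1.0]] [ 0.46  0.77  0.12  1.67 -0.13  0.71  0.64]
bbox [ 217  147   75   80 4603]
(array([ 0.4597, -0.302 ]), 4603, 4693)
```

```bash

python3 -m pendant '[{"delta_pos":[-1,0,40],"rotation":[0,0,0]},{"delta_pos":[-2,0,80],"rotation":[0,0,0]},{"delta_pos":[-2,0,120],"rotation":[0,0,0]},{"delta_pos":[-2,0,140],"rotation":[0,0,0]},{"delta_pos":[-2,0,147],"rotation":[0,0,0]}]'
python3 -m pendant '[{"delta_pos":[0,0,0],"rotation":[0,0,0]},{"delta_pos":[0,0,0],"rotation":[0,0,0]}]'
python3 -m pendant '[{"delta_pos":[0,0,0],"rotation":[0,0,0]},{"delta_pos":[0,0,0],"rotation":[0,0,0]},{"delta_pos":[0,0,0],"rotation":[0,0,0]},{"delta_pos":[0,0,0],"rotation":[0,0,0]},{"delta_pos":[0,0,0],"rotation":[0,0,0]}]' 1 40
python3 -m pendant '[{"delta_pos":[0,0,0],"rotation":[0,0,0]},{"delta_pos":[0,0,0],"rotation":[0,0,0]}]'
```

```text
time: 10.6
position: [0.4589, -0.3017, 0.009]
tcp_rot: [-0.002, 0.707, 0.707, -0.0]
contact_force: [-0.0, 0.0, 0.0]
gripper_width: 0.0853
finger_force: 0.0
time: 10.77
position: [0.4602, -0.3034, 0.0133]
tcp_rot: [0.0, 0.707, 0.707, 0.0]
contact_force: [-0.8, -0.7, 1.8]
gripper_width: 0.0858
finger_force: 0.0
time: 11.18
position: [0.4603, -0.304, 0.0141]
tcp_rot: [0.001, 0.708, 0.706, 0.0]
contact_force: [-1.8, 2.9, 16.9]
gripper_width: 0.0597
finger_force: 39.4
time: 11.35
position: [0.4603, -0.304, 0.0141]
tcp_rot: [0.001, 0.708, 0.707, 0.0]
contact_force: [-1.4, 2.8, 18.2]
gripper_width: 0.0597
finger_force: 39.4
```

```bash

python3 -m pendant '[{"delta_pos":[0,0,-20],"rotation":[0,0,0]},{"delta_pos":[0,0,-60],"rotation":[0,0,0]},{"delta_pos":[0,0,-95],"rotation":[0,0,0]},{"delta_pos":[25,14,-112],"rotation":[0,0,0]},{"delta_pos":[60,34,-115],"rotation":[0,0,0]}]'
python3 -m pendant '[{"delta_pos":[33,18,0],"rotation":[0,0,0]},{"delta_pos":[66,37,0],"rotation":[0,0,0]},{"delta_pos":[99,56,0],"rotation":[0,0,0]},{"delta_pos":[132,75,0],"rotation":[0,0,0]},{"delta_pos":[165,93,0],"rotation":[0,0,0]}]'
python3 -m pendant '[{"delta_pos":[32,18,0],"rotation":[0,0,0]},{"delta_pos":[62,34,0],"rotation":[0,0,0]},{"delta_pos":[71,39,0],"rotation":[0,0,0]},{"delta_pos":[71,39,0],"rotation":[0,0,0]},{"delta_pos":[71,39,0],"rotation":[0,0,0]}]'
python3 - <<'E'
from h import *
p,R,s=pose(); print(p.round(4),R.round(4).tolist(),np.round(s['joints'],2))
save("wrist","w4")
m=cmask("yellow_pot","wrist"); print(fit("yellow_pot","wrist",p[:2],z0=p[2]-.0141,m=m))
E
```

```text
time: 11.77
position: [0.4938, -0.2466, 0.1318]
tcp_rot: [0.003, 0.71, 0.705, 0.0]
contact_force: [1.2, -0.1, -1.1]
gripper_width: 0.0597
finger_force: 44.0
time: 12.18
position: [0.5879, -0.077, 0.1284]
tcp_rot: [0.0, 0.708, 0.707, 0.0]
contact_force: [0.7, 0.2, -0.3]
gripper_width: 0.0598
finger_force: 44.0
time: 12.6
position: [0.6259, -0.008, 0.1278]
tcp_rot: [0.0, 0.708, 0.707, -0.0]
contact_force: [0.5, -0.4, -1.1]
gripper_width: 0.0597
finger_force: 44.0
[ 0.6259 -0.008   0.1278] [[0.0011, 1.0, 0.0003], [1.0, -0.0011, -0.0004], [-0.0004, 0.0003, -1.0]] [-0.14  0.92  0.21  1.41 -0.23  0.84  0.15]
bbox [  179   200   151   159 18341]
(array([ 0.6255, -0.0077]), 18341, 18849)
```

View pics/w4.png

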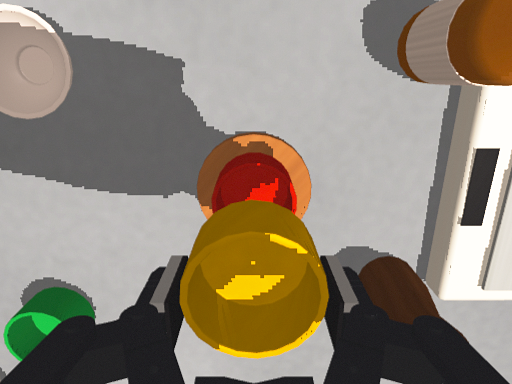

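Yellow is held upright at (254,280), and the red mouth is aligned below it at column 254. Lowering.

```bash

python3 -m pendant '[{"delta_pos":[0,0,30],"rotation":[0,0,0]},{"delta_pos":[0,0,52],"rotation":[0,0,0]},{"delta_pos":[0,0,57],"rotation":[0,0,0]},{"delta_pos":[0,0,57],"rotation":[0,0,0]},{"delta_pos":[0,0,57],"rotation":[0,0,0]}]'
python3 -m pendant '[{"delta_pos":[0,0,5],"rotation":[0,0,0]},{"delta_pos":[0,0,9],"rotation":[0,0,0]},{"delta_pos":[0,0,13],"rotation":[0,0,0]},{"delta_pos":[0,0,16],"rotation":[0,0,0]},{"delta_pos":[0,0,16],"rotation":[0,0,0]}]'
python3 -m pendant '[{"delta_pos":[0,0,0],"rotation":[0,0,0]},{"delta_pos":[0,0,0],"rotation":[0,0,0]}]'
```

```text
time: 13.12
position: [0.6263, -0.0088, 0.0714]
tcp_rot: [0.0, 0.708, 0.706, 0.0]
contact_force: [0.6, 0.3, -0.7]
gripper_width: 0.0597
finger_force: 44.0
time: 13.53
position: [0.6263, -0.0081, 0.056]
tcp_rot: [0.0, 0.708, 0.706, 0.0]
contact_force: [-8.1, 1.0, 27.9]
gripper_width: 0.0597
finger_force: 46.5
time: 13.7
position: [0.6263, -0.0081, 0.056]
tcp_rot: [0.0, 0.708, 0.706, 0.0]
contact_force: [-10.1, 1.9, 29.7]
gripper_width: 0.0596
finger_force: 46.6
```

```bash

python3 -m pendant '[{"delta_pos":[0,0,-2],"rotation":[0,0,0]},{"delta_pos":[0,0,-2],"rotation":[0,0,0]},{"delta_pos":[0,0,-2],"rotation":[0,0,0]},{"delta_pos":[0,0,-2],"rotation":[0,0,0]}]' -1
python3 -m pendant '[{"delta_pos":[0,0,-20],"rotation":[0,0,0]},{"delta_pos":[0,0,-60],"rotation":[0,0,0]},{"delta_pos":[0,0,-100],"rotation":[0,0,0]},{"delta_pos":[0,0,-120],"rotation":[0,0,0]},{"delta_pos":[0,0,-120],"rotation":[0,0,0]}]'
python3 -m pendant '[{"delta_pos":[0,0,0],"rotation":[0,0,0]},{"delta_pos":[0,0,0],"rotation":[0,0,0]}]'
python3 - <<'E'
from h import *
p,R,s=pose(); print(p.round(4),R.round(4).tolist(),np.round(s['joints'],2))
m=cmask("yellow_pot","wrist"); print(fit("yellow_pot","wrist",p[:2],z0=.042,m=m))
m=cmask("yellow_pot","top"); print(fit("yellow_pot","top",p[:2],z0=.042,m=m))
E
```

```text
time: 14.03
position: [0.626, -0.008, 0.0561]
tcp_rot: [-0.0, 0.708, 0.706, -0.0]
contact_force: [0.6, -0.3, 0.0]
gripper_width: 0.0854
finger_force: 0.0
time: 14.45
position: [0.6277, -0.0082, 0.1808]
tcp_rot: [0.002, 0.708, 0.706, 0.002]
contact_force: [0.1, -0.6, 0.0]
gripper_width: 0.0855
finger_force: 0.0
time: 14.62
position: [0.6257, -0.0079, 0.1755]
tcp_rot: [-0.0, 0.708, 0.707, -0.0]
contact_force: [0.6, 0.1, -0.3]
gripper_width: 0.0857
finger_force: 0.0
[ 0.6257 -0.0079  0.1755] [[0.0017, 1.0, -0.0012], [1.0, -0.0017, 0.0], [0.0, -0.0012, -1.0]] [-0.14  0.86  0.23  1.36 -0.22  0.94  0.14]
bbox [ 214  150   82   87 5541]
(array([ 0.6257, -0.0064]), 5541, 5674)
bbox [105 280  21  20 320]
(array([0.364 , 0.4254]), 320, 527)
```

```bash

python3 -m pendant '[{"delta_pos":[34,-19,0],"rotation":[0,0,0]},{"delta_pos":[68,-38,0],"rotation":[0,0,0]},{"delta_pos":[102,-58,0],"rotation":[0,0,0]},{"delta_pos":[136,-77,0],"rotation":[0,0,0]},{"delta_pos":[170,-97,0],"rotation":[0,0,0]}]'
python3 -m pendant '[{"delta_pos":[34,-19,0],"rotation":[0,0,0]},{"delta_pos":[68,-38,5],"rotation":[0,0,0]},{"delta_pos":[102,-58,10],"rotation":[0,0,0]},{"delta_pos":[136,-77,17],"rotation":[0,0,0]},{"delta_pos":[147,-83,17],"rotation":[0,0,0]}]'
python3 -m pendant '[{"delta_pos":[0,0,0],"rotation":[0,0,0]},{"delta_pos":[0,0,0],"rotation":[0,0,0]},{"delta_pos":[0,0,0],"rotation":[0,0,0]}]'
python3 - <<'E'
from h import *
p,R,s=pose(); print(p.round(4),R.round(4).tolist(),np.round(s['joints'],2))
m=cmask("blue_pot","wrist"); print(fit("blue_pot","wrist",p[:2],m=m))
E
```

```text
time: 15.13
position: [0.528, 0.1634, 0.1756]
tcp_rot: [-0.0, 0.708, 0.706, -0.001]
contact_force: [1.3, 0.7, -0.1]
gripper_width: 0.0853
finger_force: 0.0
time: 15.55
position: [0.4426, 0.3141, 0.1573]
tcp_rot: [-0.001, 0.706, 0.709, -0.001]
contact_force: [-0.8, 0.7, -0.6]
gripper_width: 0.0852
finger_force: 0.0
time: 15.8
position: [0.447, 0.3083, 0.159]
tcp_rot: [0.0, 0.708, 0.706, -0.0]
contact_force: [0.4, 0.3, -0.2]
gripper_width: 0.0854
finger_force: 0.0
[0.447  0.3083 0.159 ] [[0.0028, 1.0, -0.0002], [1.0, -0.0028, -0.0011], [-0.0011, -0.0002, -1.0]] [-0.82  0.78  0.29  1.7  -0.31  0.71 -0.37]
bbox [ 216  145   74   79 4522]
(array([0.446 , 0.3088]), 4522, 4700)
```

```bash

python3 -m pendant '[{"delta_pos":[0,-1,40],"rotation":[0,0,0]},{"delta_pos":[0,-1,80],"rotation":[0,0,0]},{"delta_pos":[0,-1,120],"rotation":[0,0,0]},{"delta_pos":[0,-1,140],"rotation":[0,0,0]},{"delta_pos":[0,-1,147],"rotation":[0,0,0]}]'
python3 -m pendant '[{"delta_pos":[0,0,0],"rotation":[0,0,0]},{"delta_pos":[0,0,0],"rotation":[0,0,0]}]'
python3 -m pendant '[{"delta_pos":[0,0,0],"rotation":[0,0,0]},{"delta_pos":[0,0,0],"rotation":[0,0,0]},{"delta_pos":[0,0,0],"rotation":[0,0,0]},{"delta_pos":[0,0,0],"rotation":[0,0,0]},{"delta_pos":[0,0,0],"rotation":[0,0,0]}]' 1 40
python3 -m pendant '[{"delta_pos":[0,0,0],"rotation":[0,0,0]},{"delta_pos":[0,0,0],"rotation":[0,0,0]}]'
```

```text
time: 16.27
position: [0.4451, 0.3074, 0.0093]
tcp_rot: [-0.0, 0.708, 0.706, -0.002]
contact_force: [0.4, -0.2, -0.4]
gripper_width: 0.0854
finger_force: 0.0
time: 16.43
position: [0.4464, 0.309, 0.0133]
tcp_rot: [0.0, 0.708, 0.706, 0.0]
contact_force: [-0.8, -0.4, 0.9]
gripper_width: 0.0854
finger_force: 0.0
time: 16.85
position: [0.4462, 0.3096, 0.014]
tcp_rot: [0.0, 0.708, 0.706, 0.001]
contact_force: [-2.8, -2.0, 19.0]
gripper_width: 0.0593
finger_force: 39.2
time: 17.02
position: [0.4462, 0.3097, 0.014]
tcp_rot: [0.0, 0.708, 0.706, 0.001]
contact_force: [-3.2, -2.2, 19.5]
gripper_width: 0.0596
finger_force: 39.2
```

```bash

python3 -m pendant '[{"delta_pos":[0,0,-20],"rotation":[0,0,0]},{"delta_pos":[0,0,-60],"rotation":[0,0,0]},{"delta_pos":[0,0,-100],"rotation":[0,0,0]},{"delta_pos":[0,0,-130],"rotation":[0,0,0]},{"delta_pos":[-24,14,-150],"rotation":[0,0,0]}]'
python3 -m pendant '[{"delta_pos":[-34,19,0],"rotation":[0,0,0]},{"delta_pos":[-68,38,0],"rotation":[0,0,0]},{"delta_pos":[-102,58,0],"rotation":[0,0,0]},{"delta_pos":[-136,77,0],"rotation":[0,0,0]},{"delta_pos":[-170,97,0],"rotation":[0,0,0]}]'
python3 -m pendant '[{"delta_pos":[-34,19,0],"rotation":[0,0,0]},{"delta_pos":[-68,39,0],"rotation":[0,0,0]},{"delta_pos":[-102,58,0],"rotation":[0,0,0]},{"delta_pos":[-121,69,0],"rotation":[0,0,0]},{"delta_pos":[-121,69,0],"rotation":[0,0,0]}]'
python3 -m pendant '[{"delta_pos":[0,0,0],"rotation":[0,0,0]},{"delta_pos":[0,0,0],"rotation":[0,0,0]},{"delta_pos":[0,0,0],"rotation":[0,0,0]}]'
python3 - <<'E'
from h import *
p,R,s=pose(); print(p.round(4),R.round(4).tolist(),np.round(s['joints'],2))
save("wrist","w5")
m=cmask("blue_pot","wrist"); print(fit("blue_pot","wrist",p[:2],z0=p[2]-.014,m=m))
E
```

```text
time: 17.43
position: [0.4579, 0.2896, 0.1659]
tcp_rot: [-0.001, 0.706, 0.709, 0.002]
contact_force: [-0.6, 1.1, -0.4]
gripper_width: 0.0594
finger_force: 44.0
time: 17.85
position: [0.5569, 0.1133, 0.1633]
tcp_rot: [0.0, 0.708, 0.707, 0.0]
contact_force: [0.9, 0.8, -1.1]
gripper_width: 0.0592
finger_force: 44.0
time: 18.27
position: [0.6263, -0.0117, 0.163]
tcp_rot: [0.002, 0.71, 0.705, -0.001]
contact_force: [-1.6, -1.3, -0.7]
gripper_width: 0.0592
finger_force: 44.0
time: 18.52
position: [0.6248, -0.0047, 0.1627]
tcp_rot: [-0.0, 0.707, 0.707, 0.0]
contact_force: [0.4, 0.8, -0.9]
gripper_width: 0.0592
finger_force: 44.0
[ 0.6248 -0.0047  0.1627] [[0.0003, 1.0, 0.0002], [1.0, -0.0003, 0.0005], [0.0005, 0.0002, -1.0]] [-0.14  0.88  0.22  1.38 -0.22  0.91  0.14]
bbox [  180   206   149   156 18039]
(array([ 0.6247, -0.0056]), 18039, 18787)
```

View pics/w5.png

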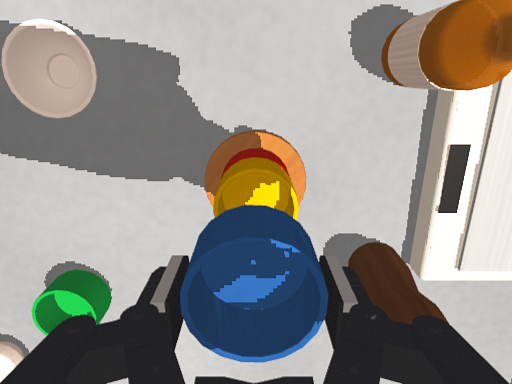

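Blue is held upright at (254,283), with yellow seated in red below it at column 255. Lowering with +1 mm in x.

```bash

python3 -m pendant '[{"delta_pos":[0,1,30],"rotation":[0,0,0]},{"delta_pos":[0,1,52],"rotation":[0,0,0]},{"delta_pos":[0,1,57],"rotation":[0,0,0]},{"delta_pos":[0,1,57],"rotation":[0,0,0]},{"delta_pos":[0,1,57],"rotation":[0,0,0]}]'
python3 -m pendant '[{"delta_pos":[0,0,5],"rotation":[0,0,0]},{"delta_pos":[0,0,9],"rotation":[0,0,0]},{"delta_pos":[0,0,12],"rotation":[0,0,0]},{"delta_pos":[0,0,15],"rotation":[0,0,0]},{"delta_pos":[0,0,15],"rotation":[0,0,0]}]'
python3 -m pendant '[{"delta_pos":[0,0,0],"rotation":[0,0,0]},{"delta_pos":[0,0,0],"rotation":[0,0,0]}]'
```

```text
time: 19.03
position: [0.6264, -0.0058, 0.1063]
tcp_rot: [0.0, 0.708, 0.707, 0.0]
contact_force: [0.1, -0.0, -0.8]
gripper_width: 0.0594
finger_force: 43.9
time: 19.45
position: [0.6267, -0.0061, 0.0918]
tcp_rot: [0.001, 0.708, 0.706, 0.001]
contact_force: [-4.6, 1.4, 19.2]
gripper_width: 0.0593
finger_force: 45.9
time: 19.62
position: [0.6267, -0.0061, 0.0918]
tcp_rot: [0.001, 0.708, 0.706, 0.001]
contact_force: [-5.0, 0.8, 21.5]
gripper_width: 0.0596
finger_force: 46.0
```

```bash

python3 -m pendant '[{"delta_pos":[0,0,-2],"rotation":[0,0,0]},{"delta_pos":[0,0,-2],"rotation":[0,0,0]},{"delta_pos":[0,0,-2],"rotation":[0,0,0]},{"delta_pos":[0,0,-2],"rotation":[0,0,0]}]' -1
python3 -m pendant '[{"delta_pos":[0,0,-20],"rotation":[0,0,0]},{"delta_pos":[0,0,-60],"rotation":[0,0,0]},{"delta_pos":[0,0,-100],"rotation":[0,0,0]},{"delta_pos":[0,0,-120],"rotation":[0,0,0]},{"delta_pos":[0,0,-120],"rotation":[0,0,0]}]'
python3 -m pendant '[{"delta_pos":[0,0,0],"rotation":[0,0,0]},{"delta_pos":[0,0,0],"rotation":[0,0,0]}]'
python3 - <<'E'
from h import *
p,R,s=pose(); print(p.round(4),R.round(4).tolist())
m=cmask("blue_pot","wrist"); print(fit("blue_pot","wrist",p[:2],z0=.078,m=m))
E
python3 -m pendant '[{"delta_pos":[-23,-34,0],"rotation":[0,0,0]},{"delta_pos":[-46,-68,0],"rotation":[0,0,0]},{"delta_pos":[-69,-102,15],"rotation":[0,0,0]},{"delta_pos":[-92,-136,35],"rotation":[0,0,0]},{"delta_pos":[-115,-166,50],"rotation":[0,0,0]}]'
python3 -m pendant '[{"delta_pos":[-8,-11,3],"rotation":[0,0,0]},{"delta_pos":[-8,-11,3],"rotation":[0,0,0]},{"delta_pos":[-8,-11,3],"rotation":[0,0,0]},{"delta_pos":[-8,-11,3],"rotation":[0,0,0]}]'
python3 - <<'E'
from h import *
p,R,s=pose(); print(p.round(4),R.round(4).tolist())
m=cmask("green_pot","wrist"); print(fit("green_pot","wrist",p[:2],m=m))
E
```

```text
time: 19.95
position: [0.626, -0.0061, 0.0922]
tcp_rot: [-0.0, 0.708, 0.706, -0.0]
contact_force: [-0.1, 0.0, 0.3]
gripper_width: 0.0856
finger_force: 0.0
time: 20.37
position: [0.6275, -0.0063, 0.2168]
tcp_rot: [0.002, 0.708, 0.706, 0.002]
contact_force: [0.2, 0.2, -0.2]
gripper_width: 0.0855
finger_force: 0.0
time: 20.53
position: [0.6257, -0.0059, 0.2115]
tcp_rot: [-0.0, 0.708, 0.707, -0.0]
contact_force: [-0.0, 0.4, -0.2]
gripper_width: 0.0855
finger_force: 0.0
[ 0.6257 -0.0059  0.2115] [[0.0016, 1.0, -0.0012], [1.0, -0.0016, 0.0], [0.0, -0.0012, -1.0]]
bbox [ 215  154   81   85 5373]
(array([ 0.6261, -0.007 ]), 5373, 5652)
time: 21.0
position: [0.4614, -0.1181, 0.1632]
tcp_rot: [-0.0, 0.707, 0.707, -0.0]
contact_force: [1.0, -0.8, -1.4]
gripper_width: 0.0851
finger_force: 0.0
time: 21.33
position: [0.453, -0.1255, 0.1609]
tcp_rot: [-0.0, 0.708, 0.707, 0.0]
contact_force: [0.0, 1.2, 0.5]
gripper_width: 0.0854
finger_force: 0.0
[ 0.453  -0.1255  0.1609] [[0.0012, 1.0, -0.0002], [1.0, -0.0012, 0.0002], [0.0002, -0.0002, -1.0]]
bbox [ 212  150   73   78 4446]
(array([ 0.4482, -0.1296]), 4446, 4607)
```

```bash

python3 -m pendant '[{"delta_pos":[-3,-4,40],"rotation":[0,0,0]},{"delta_pos":[-4,-5,80],"rotation":[0,0,0]},{"delta_pos":[-4,-5,120],"rotation":[0,0,0]},{"delta_pos":[-4,-5,140],"rotation":[0,0,0]},{"delta_pos":[-4,-5,149],"rotation":[0,0,0]}]'
python3 -m pendant '[{"delta_pos":[0,0,0],"rotation":[0,0,0]},{"delta_pos":[0,0,0],"rotation":[0,0,0]}]'
python3 -m pendant '[{"delta_pos":[0,0,0],"rotation":[0,0,0]},{"delta_pos":[0,0,0],"rotation":[0,0,0]},{"delta_pos":[0,0,0],"rotation":[0,0,0]},{"delta_pos":[0,0,0],"rotation":[0,0,0]},{"delta_pos":[0,0,0],"rotation":[0,0,0]}]' 1 40
python3 -m pendant '[{"delta_pos":[0,0,0],"rotation":[0,0,0]},{"delta_pos":[0,0,0],"rotation":[0,0,0]}]'
```

```text
time: 21.8
position: [0.4469, -0.1291, 0.0094]
tcp_rot: [-0.001, 0.707, 0.707, -0.001]
contact_force: [0.9, -1.2, -0.3]
gripper_width: 0.0854
finger_force: 0.0
time: 21.97
position: [0.448, -0.1297, 0.0129]
tcp_rot: [0.0, 0.708, 0.707, 0.0]
contact_force: [0.4, -0.1, 0.4]
gripper_width: 0.0852
finger_force: 0.0
time: 22.38
position: [0.4483, -0.13, 0.0136]
tcp_rot: [0.001, 0.708, 0.707, 0.001]
contact_force: [-1.0, 0.9, 17.6]
gripper_width: 0.0579
finger_force: 39.0
time: 22.55
position: [0.4483, -0.13, 0.0136]
tcp_rot: [0.001, 0.708, 0.707, 0.001]
contact_force: [-1.1, 1.2, 19.0]
gripper_width: 0.0583
finger_force: 39.0
```

```bash

python3 -m pendant '[{"delta_pos":[0,0,-20],"rotation":[0,0,0]},{"delta_pos":[0,0,-60],"rotation":[0,0,0]},{"delta_pos":[0,0,-100],"rotation":[0,0,0]},{"delta_pos":[0,0,-140],"rotation":[0,0,0]},{"delta_pos":[10,14,-175],"rotation":[0,0,0]}]'
python3 -m pendant '[{"delta_pos":[20,29,-12],"rotation":[0,0,0]},{"delta_pos":[43,62,-12],"rotation":[0,0,0]},{"delta_pos":[66,95,-12],"rotation":[0,0,0]},{"delta_pos":[89,128,-12],"rotation":[0,0,0]},{"delta_pos":[112,160,-12],"rotation":[0,0,0]}]'
python3 -m pendant '[{"delta_pos":[2,4,0],"rotation":[0,0,0]},{"delta_pos":[2,4,0],"rotation":[0,0,0]},{"delta_pos":[2,4,0],"rotation":[0,0,0]},{"delta_pos":[2,4,0],"rotation":[0,0,0]}]'
python3 - <<'E'
from h import *
p,R,s=pose(); print(p.round(4),R.round(4).tolist(),np.round(s['joints'],2))
save("wrist","w6")
m=cmask("green_pot","wrist"); print(fit("green_pot","wrist",p[:2],z0=p[2]-.0136,m=m))
E
```

```text
time: 22.97
position: [0.4597, -0.1215, 0.1907]
tcp_rot: [0.001, 0.709, 0.705, -0.0]
contact_force: [0.3, -0.9, -3.4]
gripper_width: 0.0579
finger_force: 45.7
time: 23.38
position: [0.623, -0.0064, 0.2004]
tcp_rot: [0.0, 0.708, 0.707, 0.0]
contact_force: [1.0, -1.1, -1.6]
gripper_width: 0.0585
finger_force: 45.7
time: 23.72
position: [0.6251, -0.007, 0.1998]
tcp_rot: [0.0, 0.708, 0.706, -0.0]
contact_force: [0.0, -0.0, -1.0]
gripper_width: 0.0579
finger_force: 45.7
[ 0.6251 -0.007   0.1998] [[0.0027, 1.0, 0.0], [1.0, -0.0027, -0.0004], [-0.0004, 0.0, -1.0]] [-0.15  0.84  0.25  1.33 -0.22  1.    0.14]
bbox [  180   203   148   159 18255]
(array([ 0.6251, -0.0065]), 18255, 18916)
```

View pics/w6.png

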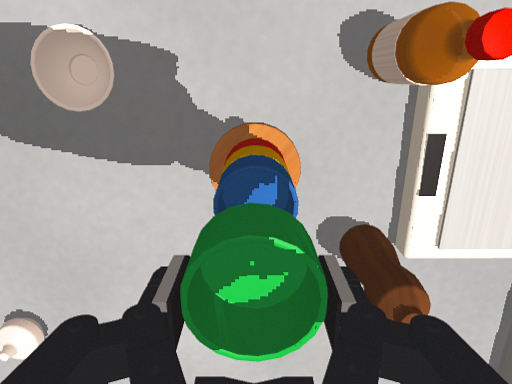

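Green is held at (254,283), and the tower (red, yellow, blue) is straight beneath it at column 256. Lowering with +1 mm in x.

```bash

python3 -m pendant '[{"delta_pos":[0,1,30],"rotation":[0,0,0]},{"delta_pos":[0,1,52],"rotation":[0,0,0]},{"delta_pos":[0,1,58],"rotation":[0,0,0]},{"delta_pos":[0,1,58],"rotation":[0,0,0]},{"delta_pos":[0,1,58],"rotation":[0,0,0]}]'
python3 -m pendant '[{"delta_pos":[0,0,5],"rotation":[0,0,0]},{"delta_pos":[0,0,9],"rotation":[0,0,0]},{"delta_pos":[0,0,12],"rotation":[0,0,0]},{"delta_pos":[0,0,15],"rotation":[0,0,0]},{"delta_pos":[0,0,15],"rotation":[0,0,0]}]'
python3 -m pendant '[{"delta_pos":[0,0,0],"rotation":[0,0,0]},{"delta_pos":[0,0,0],"rotation":[0,0,0]}]'
```

```text
time: 24.23
position: [0.627, -0.0066, 0.1423]
tcp_rot: [0.0, 0.708, 0.706, 0.0]
contact_force: [0.3, -0.1, -1.1]
gripper_width: 0.0578
finger_force: 45.6
time: 24.65
position: [0.6274, -0.0064, 0.1276]
tcp_rot: [0.001, 0.708, 0.707, 0.001]
contact_force: [-3.6, -1.1, 14.7]
gripper_width: 0.0582
finger_force: 46.8
time: 24.82
position: [0.6274, -0.0064, 0.1275]
tcp_rot: [0.001, 0.708, 0.707, 0.001]
contact_force: [-3.6, -0.9, 16.4]
gripper_width: 0.0581
finger_force: 47.0
```

```bash

python3 -m pendant '[{"delta_pos":[0,0,-2],"rotation":[0,0,0]},{"delta_pos":[0,0,-2],"rotation":[0,0,0]},{"delta_pos":[0,0,-2],"rotation":[0,0,0]},{"delta_pos":[0,0,-2],"rotation":[0,0,0]}]' -1
python3 -m pendant '[{"delta_pos":[0,0,-20],"rotation":[0,0,0]},{"delta_pos":[0,0,-60],"rotation":[0,0,0]},{"delta_pos":[0,0,-100],"rotation":[0,0,0]},{"delta_pos":[0,0,-120],"rotation":[0,0,0]},{"delta_pos":[0,0,-120],"rotation":[0,0,0]}]'
python3 -m pendant '[{"delta_pos":[0,0,0],"rotation":[0,0,0]},{"delta_pos":[0,0,0],"rotation":[0,0,0]}]'
python3 - <<'E'
from h import *
p,R,s=pose(); print(p.round(4),R.round(4).tolist())
m=cmask("green_pot","wrist"); print(fit("green_pot","wrist",p[:2],z0=.114,m=m))
E
python3 -m pendant '[{"delta_pos":[40,-5,0],"rotation":[0,0,0]},{"delta_pos":[80,-10,0],"rotation":[0,0,0]},{"delta_pos":[120,-15,15],"rotation":[0,0,0]},{"delta_pos":[157,-20,35],"rotation":[0,0,0]},{"delta_pos":[190,-24,60],"rotation":[0,0,0]}]'
python3 -m pendant '[{"delta_pos":[30,-4,20],"rotation":[0,0,0]},{"delta_pos":[30,-4,28],"rotation":[0,0,0]},{"delta_pos":[30,-4,28],"rotation":[0,0,0]},{"delta_pos":[30,-4,28],"rotation":[0,0,0]}]'
python3 - <<'E'
from h import *
p,R,s=pose(); print(p.round(4),R.round(4).tolist())
save("wrist","w7"); print(fit("lid","wrist",p[:2]))
print(proj("wrist",[[.599,.2135,0.033]]))
E
```

```text
time: 25.15
position: [0.6267, -0.0062, 0.1281]
tcp_rot: [-0.0, 0.708, 0.706, -0.0]
contact_force: [-0.9, 0.7, 0.1]
gripper_width: 0.0854
finger_force: 0.0
time: 25.57
position: [0.6281, -0.0064, 0.2527]
tcp_rot: [0.002, 0.708, 0.706, 0.002]
contact_force: [1.1, -0.4, -0.9]
gripper_width: 0.0851
finger_force: 0.0
time: 25.73
position: [0.6264, -0.0061, 0.2474]
tcp_rot: [-0.0, 0.708, 0.706, -0.0]
contact_force: [-0.4, -0.4, -0.7]
gripper_width: 0.0853
finger_force: 0.0
[ 0.6264 -0.0061  0.2474] [[0.0017, 1.0, -0.0012], [1.0, -0.0017, 0.0], [0.0, -0.0012, -1.0]]
bbox [ 215  151   81   87 5465]
(array([ 0.6269, -0.0057]), 5465, 5668)
time: 26.2
position: [0.6027, 0.1847, 0.1886]
tcp_rot: [-0.0, 0.707, 0.707, 0.0]
contact_force: [0.9, -0.1, -0.2]
gripper_width: 0.0857
finger_force: 0.0
time: 26.53
position: [0.5992, 0.2114, 0.1608]
tcp_rot: [0.0, 0.708, 0.706, -0.001]
contact_force: [-0.8, -0.3, -0.0]
gripper_width: 0.0849
finger_force: 0.0
[0.5992 0.2114 0.1608] [[0.0023, 1.0, -0.0011], [1.0, -0.0023, -0.0014], [-0.0014, -0.0011, -1.0]]
(array([0.5985, 0.2126]), 3387, 3491)
[[252.68407324 182.97182866]]
```

View pics/w7.png

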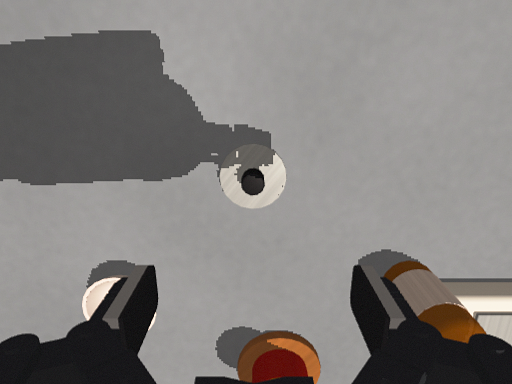

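The lid shows at (253,177) with its knob top at (253,181), close to the projected (253,183). Stepping down over the knob.

```bash

python3 -m pendant '[{"delta_pos":[2,0,40],"rotation":[0,0,0]},{"delta_pos":[2,-1,80],"rotation":[0,0,0]},{"delta_pos":[2,-1,115],"rotation":[0,0,0]},{"delta_pos":[2,-1,135],"rotation":[0,0,0]},{"delta_pos":[2,-1,144],"rotation":[0,0,0]}]'
python3 -m pendant '[{"delta_pos":[0,0,0],"rotation":[0,0,0]},{"delta_pos":[0,0,0],"rotation":[0,0,0]},{"delta_pos":[0,0,0],"rotation":[0,0,0]}]'
```

```text
time: 27.05
position: [0.5977, 0.213, 0.0151]
tcp_rot: [-0.0, 0.708, 0.706, -0.001]
contact_force: [-0.5, -0.4, -0.4]
gripper_width: 0.0855
finger_force: 0.0
time: 27.3
position: [0.5994, 0.2143, 0.0193]
tcp_rot: [0.001, 0.708, 0.706, 0.001]
contact_force: [-0.5, -1.2, -0.0]
gripper_width: 0.0851
finger_force: 0.0
```

```bash

python3 -m pendant '[{"delta_pos":[0,-1,3],"rotation":[0,0,0]},{"delta_pos":[0,-1,3],"rotation":[0,0,0]},{"delta_pos":[0,-1,3],"rotation":[0,0,0]},{"delta_pos":[0,-1,3],"rotation":[0,0,0]},{"delta_pos":[0,-1,3],"rotation":[0,0,0]}]' 1 40
python3 -m pendant '[{"delta_pos":[0,0,0],"rotation":[0,0,0]},{"delta_pos":[0,0,0],"rotation":[0,0,0]},{"delta_pos":[0,0,0],"rotation":[0,0,0]},{"delta_pos":[0,0,0],"rotation":[0,0,0]},{"delta_pos":[0,0,0],"rotation":[0,0,0]}]'
python3 -m pendant '[{"delta_pos":[0,0,0],"rotation":[0,0,0]},{"delta_pos":[0,0,0],"rotation":[0,0,0]},{"delta_pos":[0,0,0],"rotation":[0,0,0]}]'
```

```text
time: 27.72
position: [0.5974, 0.2143, 0.0145]
tcp_rot: [0.0, 0.708, 0.707, 0.0]
contact_force: [0.6, 0.4, 0.3]
gripper_width: 0.0256
finger_force: 0.0
time: 28.13
position: [0.5974, 0.2143, 0.0146]
tcp_rot: [0.0, 0.708, 0.706, 0.0]
contact_force: [-1.2, -0.8, 5.1]
gripper_width: 0.0187
finger_force: 38.9
time: 28.38
position: [0.5974, 0.2144, 0.0147]
tcp_rot: [0.0, 0.708, 0.706, 0.0]
contact_force: [-2.0, 0.6, 5.4]
gripper_width: 0.0186
finger_force: 38.9
```

```bash

python3 -m pendant '[{"delta_pos":[0,0,-20],"rotation":[0,0,0]},{"delta_pos":[0,0,-60],"rotation":[0,0,0]},{"delta_pos":[0,0,-100],"rotation":[0,0,0]},{"delta_pos":[0,0,-140],"rotation":[0,0,0]},{"delta_pos":[0,0,-180],"rotation":[0,0,0]}]'
python3 -m pendant '[{"delta_pos":[0,0,-35],"rotation":[0,0,0]},{"delta_pos":[-25,3,-45],"rotation":[0,0,0]},{"delta_pos":[-62,8,-45],"rotation":[0,0,0]},{"delta_pos":[-100,13,-45],"rotation":[0,0,0]},{"delta_pos":[-138,18,-45],"rotation":[0,0,0]}]'
python3 -m pendant '[{"delta_pos":[-38,5,0],"rotation":[0,0,0]},{"delta_pos":[-70,9,0],"rotation":[0,0,0]},{"delta_pos":[-82,11,0],"rotation":[0,0,0]},{"delta_pos":[-82,11,0],"rotation":[0,0,0]},{"delta_pos":[-82,11,0],"rotation":[0,0,0]}]'
python3 -m pendant '[{"delta_pos":[0,0,0],"rotation":[0,0,0]},{"delta_pos":[0,0,0],"rotation":[0,0,0]}]'
python3 - <<'E'
from h import *
p,R,s=pose(); print(p.round(4),R.round(4).tolist())
save("wrist","w8"); print(fit("lid","wrist",p[:2],z0=p[2]-.0147))
print(proj("wrist",[[.6269,-.0057,.156]]))
E
```

```text
time: 28.8
position: [0.597, 0.2141, 0.1964]
tcp_rot: [0.0, 0.708, 0.706, -0.0]
contact_force: [0.8, 0.6, -0.2]
gripper_width: 0.0183
finger_force: 39.2
time: 29.22
position: [0.615, 0.0748, 0.2396]
tcp_rot: [0.0, 0.707, 0.707, 0.0]
contact_force: [1.6, -0.1, -0.6]
gripper_width: 0.0182
finger_force: 39.3
time: 29.63
position: [0.6259, -0.0057, 0.2392]
tcp_rot: [-0.0, 0.708, 0.706, 0.0]
contact_force: [0.3, 0.5, -1.1]
gripper_width: 0.0184
finger_force: 39.3
time: 29.8
position: [0.6259, -0.0042, 0.2393]
tcp_rot: [-0.0, 0.707, 0.707, 0.0]
contact_force: [0.5, 0.5, -1.0]
gripper_width: 0.0184
finger_force: 39.3
[ 0.6259 -0.0042  0.2393] [[0.0, 1.0, -0.0001], [1.0, -0.0, 0.0005], [0.0005, -0.0001, -1.0]]
(array([ 0.6253, -0.0012]), 7260, 11150)
[[255.35352123 206.54506394]]
```

View pics/w8.png

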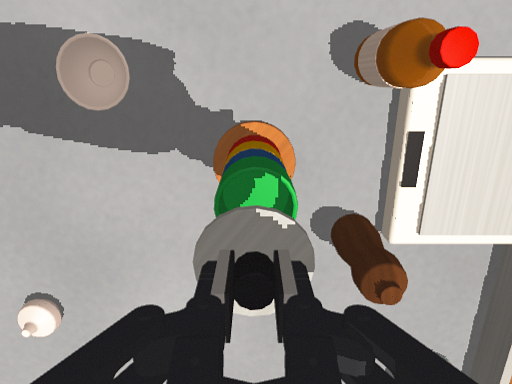

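The lid is level in the hand. Its disc runs from column 194 to 314 (centre 254) with its top edge at row 207. The tower below is straight at about column 256. I'll check the lid's y from the disc edge.

```bash
python3 - <<'E'
from h import *
p,R,s=pose(); z=p[2]-.0147
for y in (-.008,-.006,-.004,-.002): 
    a=np.linspace(0,2*np.pi,200); c=[proj("wrist",np.c_[p[0]+.03*np.cos(a),y+.03*np.sin(a),a*0+z+h]) for h in (.006,.011)]
    print(y,[ (q[:,0].min().round(1),q[:,0].max().round(1),q[:,1].min().round(1)) for q in c])
im=optics.read_camera("wrist"); print(im[200:214,250].tolist())
E
```

```text
-0.008 [(np.float64(194.3), np.float64(313.8), np.float64(207.7)), (np.float64(192.6), np.float64(315.5), np.float64(211.5))]
-0.006 [(np.float64(194.1), np.float64(314.0), np.float64(203.7)), (np.float64(192.4), np.float64(315.7), np.float64(207.5))]
-0.004 [(np.float64(193.8), np.float64(314.2), np.float64(199.7)), (np.float64(192.1), np.float64(316.0), np.float64(203.4))]
-0.002 [(np.float64(193.6), np.float64(314.5), np.float64(195.7)), (np.float64(191.9), np.float64(316.2), np.float64(199.2))]
[[49, 205, 83], [49, 204, 83], [49, 205, 85], [47, 204, 80], [47, 210, 83], [67, 174, 87], [95, 114, 90], [101, 92, 91], [101, 96, 93], [121, 117, 112], [122, 118, 114], [120, 116, 110], [121, 117, 111], [118, 114, 107]]
```

```bash

python3 -m pendant '[{"delta_pos":[1.5,1,30],"rotation":[0,0,0]},{"delta_pos":[1.5,1,54],"rotation":[0,0,0]},{"delta_pos":[1.5,1,60],"rotation":[0,0,0]},{"delta_pos":[1.5,1,60],"rotation":[0,0,0]},{"delta_pos":[1.5,1,60],"rotation":[0,0,0]}]'
python3 -m pendant '[{"delta_pos":[0,0,5],"rotation":[0,0,0]},{"delta_pos":[0,0,9],"rotation":[0,0,0]},{"delta_pos":[0,0,13],"rotation":[0,0,0]},{"delta_pos":[0,0,16],"rotation":[0,0,0]},{"delta_pos":[0,0,16],"rotation":[0,0,0]}]'
python3 -m pendant '[{"delta_pos":[0,0,0],"rotation":[0,0,0]},{"delta_pos":[0,0,0],"rotation":[0,0,0]}]'
```

```text
time: 30.37
position: [0.6273, -0.0042, 0.1803]
tcp_rot: [0.0, 0.708, 0.707, 0.0]
contact_force: [1.2, 0.8, 0.4]
gripper_width: 0.0185
finger_force: 39.3
time: 30.78
position: [0.6276, -0.0045, 0.1646]
tcp_rot: [0.001, 0.708, 0.706, 0.001]
contact_force: [-2.7, 0.4, 13.1]
gripper_width: 0.0188
finger_force: 40.7
time: 30.95
position: [0.6274, -0.0044, 0.1645]
tcp_rot: [0.001, 0.708, 0.706, 0.001]
contact_force: [-2.2, 0.9, 15.7]
gripper_width: 0.0185
finger_force: 40.8
```

```bash

python3 -m pendant '[{"delta_pos":[0,0,-2],"rotation":[0,0,0]},{"delta_pos":[0,0,-2],"rotation":[0,0,0]},{"delta_pos":[0,0,-2],"rotation":[0,0,0]},{"delta_pos":[0,0,-2],"rotation":[0,0,0]},{"delta_pos":[0,0,-2],"rotation":[0,0,0]}]' -1
python3 -m pendant '[{"delta_pos":[0,0,-2],"rotation":[0,0,0]},{"delta_pos":[0,0,-2],"rotation":[0,0,0]},{"delta_pos":[0,0,-20],"rotation":[0,0,0]},{"delta_pos":[0,0,-55],"rotation":[0,0,0]},{"delta_pos":[0,0,-90],"rotation":[0,0,0]}]'
python3 -m pendant '[{"delta_pos":[0,0,0],"rotation":[0,0,0]},{"delta_pos":[0,0,0],"rotation":[0,0,0]},{"delta_pos":[0,0,0],"rotation":[0,0,0]}]'
python3 - <<'E'
from h import *
p,R,s=pose(); print(p.round(4)); save("wrist","w9"); save("scene","s9"); print(fit("lid","wrist",p[:2],z0=.15))
cv2.imwrite("pics/f.png",np.hstack([cv2.resize(cv2.imread("pics/w9.png"),(400,300)),cv2.resize(cv2.imread("pics/s9.png")[100:280,140:380],(400,300))]))
E
```

```text
time: 31.37
position: [0.6269, -0.0043, 0.1652]
tcp_rot: [-0.0, 0.708, 0.706, -0.0]
contact_force: [0.1, -0.4, -0.4]
gripper_width: 0.0776
finger_force: 0.0
time: 31.78
position: [0.6264, -0.0043, 0.256]
tcp_rot: [-0.001, 0.708, 0.706, -0.001]
contact_force: [0.4, 0.4, 0.6]
gripper_width: 0.0854
finger_force: 0.0
time: 32.03
position: [0.6267, -0.0042, 0.2549]
tcp_rot: [-0.0, 0.708, 0.706, -0.0]
contact_force: [-0.2, 0.6, 0.3]
gripper_width: 0.0855
finger_force: 0.0
[ 0.6267 -0.0042  0.2549]
(array([ 0.6265, -0.0056]), 4779, 5024)
```

View pics/f.png

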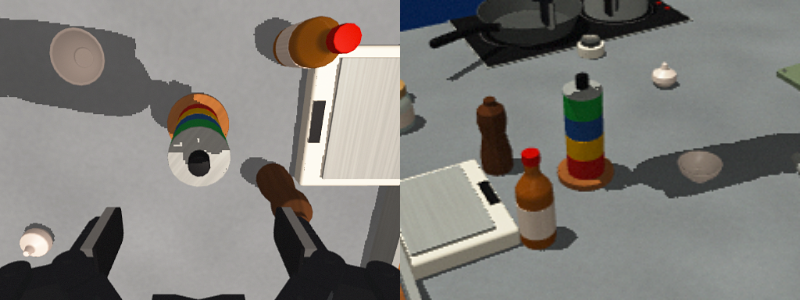

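The tower stands upright and straight. In the right-hand view it runs from the lid at (583,85) to the stand at (585,172). The bystanders have not moved and the gripper is clear, so I'm handing in.

```bash
python3 -c "
from rig import bot
print(bot.job_done())"
```

```text
the job is handed in; nothing more can be done
None
```

The red, yellow, blue and green pots and the lid are stacked upright on the stand, each seated to its expected depth. The salt bowl, pepper mill and sauce bottle look undisturbed in the last pictures, and I handed the job in at about 32 s; no verdict came back.

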